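# Seal the biscuit canister with its lock handle

## Robot

A 6-joint arm with a two-finger parallel gripper is mounted at the origin on a cart in front of the work surface, level with it; the furniture and walls round the work are solid. World frame = base frame: x ahead of the robot, y to its left, z up, the work surface at z = 0. Lengths are in m, angles in rad, forces in N, time in s.
With the tool pointing down it reaches from about 0.3 to 0.85 m from the base axis. Payload 5.4 kg.
Tool frame: the origin (TCP) lies midway between the tips of the shut fingers; the grasp point (between the pads) lies 19 mm behind it; z points along the fingers, y is the line along which they close (so a half turn about z gives the same grasp; the last joint's range is limited). The gripper opens to 85 mm and grips with 20 to 120 N. Pads are 22 mm wide; open, the fingers measure 114 mm over their backs; the gripper's body (76 mm by 85 mm) begins 54 mm behind the grasp point. The pads swing forward as they close: fully open they stand 13 mm farther back than shut.
Start: joints at [-1.517, 0.158, 1.597, -0, 1.386, -0.21], TCP at [0.15, -0.555, 0.231] pointing down, gripper open.
Joint ranges: [-2.91, 2.91], [-0.94, 2.29], [0.18, 2.7], [-1.29, 4.43], [0.17, 2.64], [-3, 3]. Speed limits (rad/s): [2.57, 2.57, 3.14, 3.14, 3.14, 3.14].

## Interface

Orientations are given as [roll, pitch, yaw] about the fixed x, y, z axes, in that order (R = Rz(yaw) Ry(pitch) Rx(roll)).
In Python, from bench import read_state, get_image, hand_in, cut_out gives the robot as it stands.
- The arm moves only by the shell command python3 -m inch 'ROWS'. ROWS is JSON, one flat list of numbers, 7 for each row, row after row: the shift along the world's x, y, z in m, then the turn, a rotation vector about the world's x, y, z in degrees, then the opening, from 0 (shut) to 1 (fully open). In form: [tx, ty, tz, wx, wy, wz, jaw, tx, ty, tz, wx, wy, wz, jaw, ...]. A call has 1 to 8 rows; each row is the pose to reach, as a shift and turn from the pose commanded when the call began; what a row does not reach only later rows make up. A row lasts 1/10 s, in which the tool goes at most 50 mm and 8.59 degrees, less where a joint would pass 70% of its speed; a pose out of reach is approached as far as the arm can. A call with a gripper value outside its range is refused whole. The fingers move at their own pace and stop on an object; the grip force is fixed at half the most. Time passes only in rows, so rows that repeat a pose let the fingers close. It gives the time, the measured TCP pose, the force, the opening and the grip force at its end, in the units of the state.
- read_state(): the state, without advancing time (a new reading comes with each control period).
- get_image(name): name is "side" or "top"; returns a dict with "pixels" (480x640x3 uint8, red, green, blue), "depth" (480x640 float32, m along the optical axis (not along the pixel's ray), 0 where there is no reading), "fx", "fy", "cx", "cy" (pixels), "R" (3x3) and "t" (3): a world point X has camera coordinates R X + t. Camera axes: x right, y down, z forward; pixel columns grow to the right and rows downward; lengths in m; the calibration is good to about 2 mm. A picture is of the moment at which its call begins.
- hand_in(): hands the job in; it is judged then, once.
Trained networks look in a picture, given as the dict that the camera call returned (one of the last four; its "shot" number tells which), for a name from the list of things; names that differ only in an ending like _2 or _b are one class to them, and where a whole thing is asked for, a point or a joint stands for the part that bears it (a point fixed in the world has none). Each returns a list of dicts, best first, with "conf" (0 to 1); they miss things now and then, are a little off and sometimes report something else, mostly with a low value. They report only what shows in the picture. A call takes as long as a camera call.
- cut_out(picture, name): "pixels" (480x640 bool, what is visible of it) and "position" ([row, column] in pixels, amid what is visible of it).
The state is a dict: "t": time; "joint_positions": joint angles; "dq": joint speeds; "effort": joint torques, N m; "ee_pos": TCP position; "tcp_rot": TCP orientation; "wrist_force": force on the tool from outside, world axes, zero at the start; "ft_torque": the same for the moment, N m; "grip_width": opening from 0.0 (shut) to 1.0 (fully open); "grasp_force": force on a finger pad.
Only numpy, scipy, OpenCV 4.12 (cv2) and the standard library are available. Lean on these libraries where they do the work, as an engineer would, in place of code of your own. Each camera call takes 0.05 s, during which the arm holds its last target. There are 200 camera calls.

## Task

Close the glass biscuit canister airtight: lift the square white lid by its green fin and push it into the mouth, its steel ears on the handle's sides, until its plate lies flat on the rim all round. Only then swing the canister's lock handle up and over the lid and press it down until it snaps past dead centre and rests at its stop. Feel your way and press gently (no more than about 25 N, it is glass), keep the canister standing upright where it is, let go at the end, and leave the other things on the worktop alone.

Things in the scene. Friction and masses are not known exactly. Their poses are not given: they have to be found in the camera images.
- canister: Square clear glass canister of biscuits, open on top, loose on the worktop, about 1.3 kg. Outside 110 x 110 x 85 mm tall, walls 3.5 mm, so the mouth is 103 x 103 mm. A steel collar carries the lock handle, which now leans back. Origin: centre of its underside; z up, x towards the side over which the open handle leans, y along the handle's axis.
- canister_mouth (a point): Centre of the canister's mouth, level with the top of the rim, 85 mm straight above the origin of its underside. The lid's ears must lie on the handle's sides (along the canister's y), so the lid fits in two ways, half a turn apart.
- handle_axis (a point): Middle of the axis about which the lock handle swings: along the canister's y, 113 mm straight above its underside's origin. Steel brackets stand 77 to 82 mm to either side of it, up to 122 mm.
- handle (a joint): Lock handle: 0 = open, leaning over +x, 0.75 rad above level; 0.82 = upright; 2.05 = locked at its stop, leaning over -x, 0.34 rad above level. Loose to about 1.3; then two rollers on it press the lid's spring ears (5 to 15 N at the bar, most near 1.5). Dead centre 1.92; past that it snaps to its stop and holds; short of it, it springs back. Pull it up from behind, press it down in front.
- handle_bar (a point): Middle of the handle's crossbar, 95 mm from the axis (178 mm above the canister's underside when open). The bar runs along the canister's y for 147 mm, 7 mm thick, with a black ribbed sleeve 13 mm thick over its middle 64 mm. The space behind and under the open bar is free.
- lid: White square lid, loose, about 0.24 kg, lying right side up. Below, a plug 100 x 100 mm (95 at its foot), 12 mm deep; on it a plate 113 x 113 mm, 8 mm thick (top 20 mm above the origin); two steel spring ears stick out along y to 67 mm from the centre. Origin: centre of the plug's foot; z up, y towards the ears.
- lid_fin (a point): Middle of the top edge of the green grip fin on the lid's centre, 56 mm straight above the lid's origin. The fin is 34 mm wide (along the lid's y), 9 mm thick and 36 mm tall; its broad faces look along the lid's x and are pinched from above.
- lid_seat (a point): Centre of the underside of the lid's plate, 12 mm straight above the lid's origin. With the lid home it meets the centre of the mouth and the plate lies on the rim all round.
- lid_seal (a point): Centre of the grey springy seal round the plug, 6.5 mm straight above the lid's origin. It stands 0.8 mm proud of the mouth on the two x sides: the lid does not drop in by itself but is pushed down, against 10 to 17 N of drag, until the plate is felt to land on the rim: it stops and the force climbs steeply. A plug set down beside the mouth stands on the rim.
- tin: Bystander, to be left alone: food tin with a teal label, 75 mm wide and 58 mm tall. Origin: centre of its underside.
- timer: Bystander, to be left alone: red and white kitchen timer, 69 mm wide and 48 mm tall. Origin: centre of its underside.
- cutter_heart: Bystander, to be left alone: heart-shaped tin cookie cutter, 48 x 53 mm and 21 mm tall. Origin: centre of its underside.
- spice_jar: Bystander, to be left alone: one of two spice jars with dark caps, 41 mm wide and 105 mm tall. Origin: centre of its underside.
- spice_jar_b: Bystander, to be left alone: the other spice jar, 41 mm wide and 105 mm tall. Origin: centre of its underside.

How it is judged:
On the way, in this order (a step that is already met when the one before it is completed fails the run):
1. the lid is pressed home in the mouth, its plate on the rim, with the lock handle still back (z of lid_seat in the frame of canister between 0.082 and 0.0865 m and horizontal distance between lid_seat and canister_mouth below 0.004 m and angle between the z axis of lid and the z axis of canister, either way round below 0.03 rad and value of joint handle below 0.7 rad and angle between canister's own z axis and vertical below 0.04 rad), for 0.2 s.
2. the lock handle is past dead centre at its stop, the lid still home (z of lid_seat in the frame of canister between 0.082 and 0.0865 m and horizontal distance between lid_seat and canister_mouth below 0.004 m and angle between the z axis of lid and the z axis of canister, either way round below 0.03 rad and value of joint handle above 2 rad), for 0.2 s.
At the end, for the whole second after the job is handed in: The lid is home in the canister's mouth (plate within 1.5 mm of the rim, within 4 mm of centred, within 0.03 rad of square), the lock handle is at its stop past dead centre (joint above 2.0), the canister stands upright on the worktop within 50 mm of where it was, all at rest and released (all of step 2 and angle between canister's own z axis and vertical below 0.04 rad and distance of canister from where it was at the start of the episode below 0.05 m and height (world z) of canister below 0.004 m and linear speed of each of canister, lid below 0.01 m/s); the robot touches nothing.
It fails at once if the glass canister is pressed on the worktop with more than 46 N, its own weight and the lid's (about 16 N) included (contact force between canister and worktop_main above 46 N).
It fails at once if the canister is tipped by more than 0.15 rad (angle between canister's own z axis and vertical above 0.15 rad).
It fails at once if a bystander (tin, timer, cookie cutter or a spice jar) is moved by more than 20 mm (distance of any of tin, timer, cutter_heart, spice_jar, spice_jar_b from where it was at the start of the episode above 0.02 m).
It also fails if it takes over 64 s, if anything falls off the work surface, if the arm or the gripper's body presses on something with over 40 N, if the wrist force passes 120 N, or if a joint passes its speed limit or range.

## Working session

There is one attempt and no reset: what is moved stays moved. The work goes in short steps, Python scripts to look and compute and a shell command to move; the robot and the scene stay as the last step left them, time stands still between calls to the robot, and variables do not carry over. Pictures are saved under pics/ and viewed, at most 10 in all, crops included, and the job is handed in when it is done.

```bash
mkdir -p pics; cat > h.py <<'E'
import numpy as np, cv2
from bench import read_state,get_image,hand_in,cut_out
def world(p,mask):
    v,u=np.nonzero(mask&(p["depth"]>0)); d=p["depth"][v,u]
    c=np.stack([(u-p["cx"])/p["fx"]*d,(v-p["cy"])/p["fy"]*d,d],1)
    return (c-np.array(p["t"]))@np.array(p["R"])
def save(p,n): cv2.imwrite("pics/"+n,p["pixels"][:,:,::-1])
E
python3 - <<'E'
from h import *
np.set_printoptions(precision=4,suppress=True)
for n in ["top","side"]:
    p=get_image(n); save(p,n+"0.png"); print(n,p["fx"],p["cx"],p["cy"],np.array(p["R"]).tolist(),p["t"])
    for k in ["canister","handle","lid","lid_fin","tin","timer","cutter_heart","spice_jar"]:
        for r in cut_out(p,k)[:2]:
            w=world(p,r["pixels"]); 
            print(k,round(r["conf"],2),np.round(r["position"]),len(w),np.median(w,0) if len(w) else "",np.percentile(w,2,axis=0),np.percentile(w,98,axis=0))
E
```

```text
top 456.51175667389555 323.32710353916303 239.52029996878463 [[0.021752416896404708, -0.9996612615846117, 0.014289662215304734], [-0.9926589319103571, -0.023296553972327348, -0.11868241433170922], [0.11897511192578922, -0.011603131477189034, -0.9928294365509963]] [-0.0296  0.5592  0.9534]
canister 0.87 [237. 294.] 4195 [0.5677 0.0475 0.0557] [ 0.4978 -0.0268 -0.0004] [0.6372 0.1251 0.1894]
handle 0.72 [199. 287.] 581 [0.6116 0.0514 0.1861] [ 0.5239 -0.0308  0.0893] [0.6373 0.1298 0.1919]
lid 0.68 [273. 414.] 2737 [ 0.4889 -0.2189  0.0202] [ 0.4341 -0.2801  0.0157] [ 0.5451 -0.1613  0.0539]
lid_fin 0.94 [278. 420.] 2825 [ 0.4888 -0.2197  0.0202] [ 0.4334 -0.2803  0.0148] [ 0.5456 -0.1604  0.0539]
tin 0.95 [190. 352.] 1151 [ 0.6657 -0.0737  0.0545] [ 0.6336 -0.1099 -0.0002] [ 0.7052 -0.0395  0.0599]
timer 0.74 [188. 216.] 781 [0.6651 0.2154 0.0378] [0.6372 0.1882 0.013 ] [0.6966 0.2477 0.0483]
cutter_heart 0.65 [327. 320.] 2 [ 0.3689 -0.0153  0.0136] [ 0.3682 -0.0163  0.0085] [ 0.3696 -0.0142  0.0187]
spice_jar 0.68 [175. 271.] 555 [0.6952 0.0974 0.1032] [ 0.6834  0.0805 -0.0003] [0.72
[... 630 characters left out ...]
4874 -0.2318  0.0204] [ 0.4331 -0.2846  0.0155] [ 0.5447 -0.1641  0.0538]
lid_fin 0.98 [388. 306.] 4707 [ 0.4871 -0.2317  0.0204] [ 0.4325 -0.2843  0.0163] [ 0.5438 -0.1661  0.0538]
tin 0.8 [299. 398.] 1985 [ 0.6654 -0.0931  0.0535] [ 0.633  -0.1144  0.0018] [ 0.7033 -0.042   0.0588]
timer 0.79 [207. 364.] 514 [0.6574 0.1994 0.03  ] [0.6362 0.1845 0.0068] [0.6959 0.2311 0.0425]
cutter_heart 0.58 [296. 240.] 414 [ 0.3911 -0.0128  0.0113] [ 0.3683 -0.0388 -0.0009] [0.4114 0.008  0.0219]
spice_jar 0.96 [240. 391.] 1108 [0.6841 0.034  0.0682] [0.6681 0.0279 0.002 ] [0.7062 0.0662 0.107 ]
spice_jar 0.15 [300. 397.] 1907 [ 0.6649 -0.0934  0.0536] [ 0.6332 -0.1144  0.0042] [ 0.702  -0.0439  0.0587]
```

```bash
cd pics; python3 -c "
import cv2
a=cv2.imread('top0.png')[140:360,180:480];b=cv2.imread('side0.png')[140:470,180:480]
cv2.imwrite('a.png',cv2.resize(a,None,fx=2.6,fy=2.6,interpolation=2));cv2.imwrite('b.png',cv2.resize(b,None,fx=1.8,fy=1.8,interpolation=2))"
cd ..; python3 - <<'E'
from h import *
np.set_printoptions(precision=4,suppress=True)
for n in ["top","side"]:
    p=get_image(n)
    full=np.ones((480,640),bool)
    w=world(p,full); px=p["pixels"][full&(p["depth"]>0)].astype(int)
    # lid plate
    m=(abs(w[:,2]-.020)<.004)&(abs(w[:,0]-.488)<.085)&(abs(w[:,1]+.22)<.085)
    q=w[m][:,:2].astype(np.float32); 
    white=px[m].min(1)>110
    print(n,"plate rect",cv2.minAreaRect(q[white]),"all",cv2.minAreaRect(q))
    m=(w[:,2]>.03)&(w[:,2]<.07)&(abs(w[:,0]-.488)<.06)&(abs(w[:,1]+.22)<.06)
    print("fin",m.sum(),w[m&(w[:,2]>.05)].mean(0),cv2.minAreaRect(w[m&(w[:,2]>.05)][:,:2].astype(np.float32)))
    # bar
    m=(w[:,2]>.165)&(w[:,2]<.2)&(abs(w[:,0]-.61)<.06)&(abs(w[:,1]-.05)<.12)
    q=w[m]; print("bar",len(q),q.mean(0),cv2.minAreaRect(q[:,:2].astype(np.float32)))
    l=cv2.fitLine(q[:,:2].astype(np.float32),cv2.DIST_HUBER,0,.01,.01).ravel();print(l,np.percentile(q[:,2],[5,50,95]))
    # brackets tops, rim
    for lo,hi in [(.112,.13),(.08,.09)]:
        m=(w[:,2]>lo)&(w[:,2]<hi)&(abs(w[:,0]-.57)<.1)&(abs(w[:,1]-.05)<.12)
        q=w[m]; print(lo,len(q),cv2.minAreaRect(q[:,:2].astype(np.float32)))
        if lo>.1:
            for s in (q[:,1]>.05,q[:,1]<.05): print(s.sum(),np.median(q[s],0))
E
```

```text
top plate rect ((0.4891391396522522, -0.22066426277160645), (0.11273743212223053, 0.1336069107055664), 10.830657958984375) all ((0.4891391396522522, -0.22066426277160645), (0.11273743212223053, 0.1336069107055664), 10.830657958984375)
fin 84 [ 0.4892 -0.2206  0.0554] ((0.48883941769599915, -0.22043877840042114), (0.010199673473834991, 0.03293616324663162), 13.690606117248535)
bar 500 [0.6152 0.06   0.1853] ((0.6106998324394226, 0.058530472218990326), (0.027673017233610153, 0.15313875675201416), 16.813859939575195)
[ 0.2949 -0.9555  0.6223  0.0395] [0.1707 0.1867 0.1908]
0.112 205 ((0.5493054389953613, 0.039479028433561325), (0.04035312682390213, 0.16511225700378418), 16.716230392456055)
104 [0.5286 0.1101 0.1206]
101 [ 0.5737 -0.0289  0.1205]
0.08 406 ((0.5653161406517029, 0.051982417702674866), (0.16746029257774353, 0.14712223410606384), 39.513790130615234)
side plate rect ((0.48855477571487427, -0.2228095829486847), (0.11321531236171722, 0.1343211978673935), 10.903732299804688) all ((0.48855477571487427, -0.2228095829486847), (0.11321531236171722, 0.1343211978673935), 10.903732299804688)
fin 197 [ 0.4881 -0.2247  0.055 ] ((0.4883229732513428, -0.2235288918018341), (0.010311835445463657, 0.033094361424446106), 8.524866104125977)
bar 450 [0.6146 0.0517 0.1837] ((0.6093758344650269, 0.055136390030384064), (0.029490092769265175, 0.15435323119163513), 18.29359245300293)
[ 0.2932 -0.956   0.6175  0.0441] [0.1692 0.1856 0.1901]
0.112 274 ((0.550086498260498, 0.03643738478422165), (0.04238351434469223, 0.16524048149585724), 17.608287811279297)
121 [0.5291 0.1075 0.1196]
153 [ 0.5746 -0.0328  0.1198]
0.08 598 ((0.5620071887969971, 0.040205374360084534), (0.1598447561264038, 0.15762314200401306), 48.08252716064453)
```

View pics/a.png

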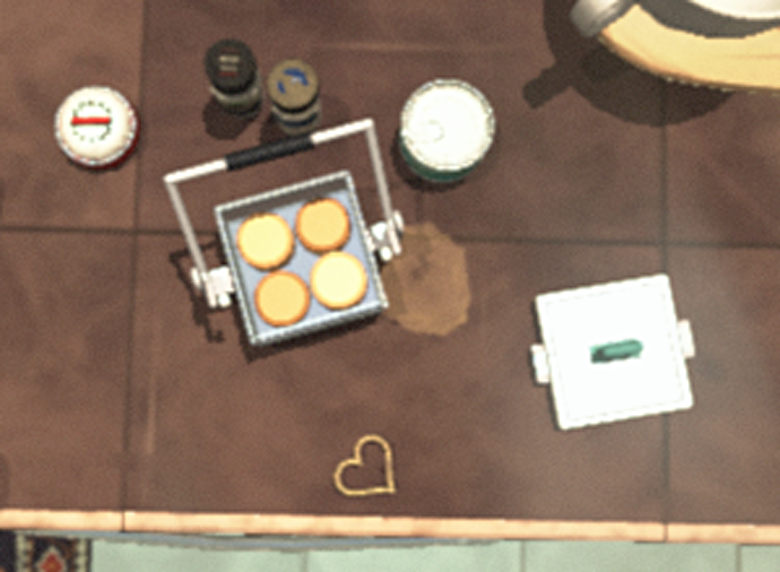

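View pics/b.png

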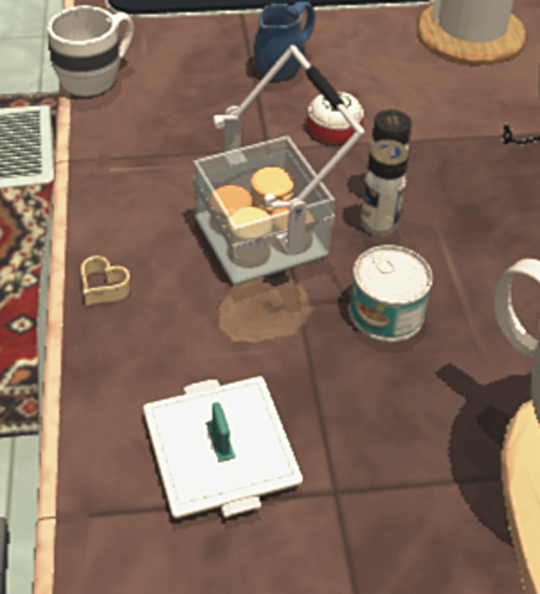

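The top view shows the lid at crop (615,350), ears left and right, and the canister at (300,260) with its handle leaning away from the robot at (268,150). The side view agrees. The space around the lid is clear. Next I fit the rim and brackets in the canister's own axes.

```bash
python3 - <<'E'
from h import *
from scipy.spatial.transform import Rotation as Ro
np.set_printoptions(precision=4,suppress=True)
s=read_state(); print(s["ee_pos"],s["tcp_rot"],s["wrist_force"])
print(Ro.from_euler("xyz",s["tcp_rot"]).as_matrix() if len(np.ravel(s["tcp_rot"]))==3 else "")
from scipy.optimize import minimize
for n in ["top","side"]:
    W=np.concatenate([world(get_image(n),np.ones((480,640),bool)) for _ in range(3)])
    def rim(x0=(.558,.044)):
        m=(abs(W[:,2]-.085)<.005)&(np.hypot(W[:,0]-x0[0],W[:,1]-x0[1])<.085); q=W[m][:,:2]
        def f(v):
            c,s_=np.cos(v[2]),np.sin(v[2]); d=q-v[:2]; a=np.abs(np.stack([d@[c,s_],d@[-s_,c]],1))
            return np.mean(np.minimum(abs(a.max(1)-.0535),.006))
        best=min((minimize(f,[x0[0]+dx,x0[1]+dy,a],method="Nelder-Mead",options=dict(xatol=1e-5,fatol=1e-8,maxiter=900)) for dx in(-.006,0,.006) for dy in (-.006,0,.006) for a in (.26,.31)),key=lambda r:r.fun)
        return len(q),best.x,np.degrees(best.x[2]),best.fun
    n_,v,_,fn=rim(); print(n,n_,v,np.degrees(v[2]),fn)
    c,s_=np.cos(v[2]),np.sin(v[2]); d=W[:,:2]-v[:2]; X,Y=d@[c,s_],d@[-s_,c]
    for nm,m in [("br+",(W[:,2]>.115)&(W[:,2]<.124)&(abs(X)<.02)&(Y>.06)&(Y<.1)),("br-",(W[:,2]>.115)&(W[:,2]<.124)&(abs(X)<.02)&(Y<-.06)&(Y>-.1)),("bar",(W[:,2]>.165)&(W[:,2]<.2)&(abs(X-.07)<.02)&(abs(Y)<.1))]:
        print(nm,m.sum(),np.percentile(X[m],[2,50,98]),np.percentile(Y[m],[2,50,98]),np.percentile(W[m,2],[50,98]), np.degrees(np.polyfit(Y[m],X[m],1)[0]))
E
```

```text
[ 0.1499 -0.5551  0.2313] [-3.1415  0.      0.2638] [-0.8573  0.4284  0.5392]
[[ 0.9654  0.2607 -0.    ]
 [ 0.2607 -0.9654  0.    ]
 [-0.     -0.     -1.    ]]
top 1192 [0.5562 0.0416 0.3015] 17.272059681940767 0.001049166805483494
br+ 201 [-0.0194 -0.0046  0.0074] [0.0622 0.0738 0.0813] [0.1199 0.1239] 57.82203019672213
br- 190 [-0.0193 -0.0034  0.0079] [-0.0813 -0.0735 -0.0633] [0.1197 0.1239] -57.07603847297098
bar 1423 [0.0523 0.0629 0.0696] [-0.0748  0.0006  0.0747] [0.187  0.1917] -0.004378025736266747
side 1701 [0.555  0.0385 0.3027] 17.340692725888164 0.001674345594977373
br+ 209 [-0.0196 -0.002   0.0105] [0.0619 0.073  0.0819] [0.1192 0.1236] 50.93012770183849
br- 268 [-0.0189 -0.0023  0.0101] [-0.0821 -0.0742 -0.0643] [0.1194 0.1235] -52.655767964008525
bar 1270 [0.0513 0.0619 0.0689] [-0.0753 -0.0083  0.0752] [0.186  0.1909] 0.03850572734750451
```

```bash
python3 -m inch '[0.339,0.333,-0.05,0,0,85.8,0.5,0.339,0.333,-0.05,0,0,85.8,0.5,0.339,0.333,-0.05,0,0,85.8,0.5,0.339,0.333,-0.05,0,0,85.8,0.5,0.339,0.333,-0.05,0,0,85.8,0.5,0.339,0.333,-0.05,0,0,85.8,0.5,0.339,0.333,-0.05,0,0,85.8,0.5,0.339,0.333,-0.05,0,0,85.8,0.5]'
```

```text
t: 2.1
ee_pos: [0.435, -0.2748, 0.1896]
tcp_rot: [3.141, 0.001, 1.47]
wrist_force: [0.6, -1.8, -0.8]
grip_width: 0.502
grasp_force: 0.0
```

```bash
python3 -m inch '[0.054,0.053,-0.03,0,0,16.7,0.5,0.054,0.053,-0.03,0,0,16.7,0.5,0.054,0.053,-0.08,0,0,16.7,0.5,0.054,0.053,-0.08,0,0,16.7,0.5,0.054,0.053,-0.08,0,0,16.7,0.5]'; python3 - <<'E'
from h import *
p=get_image("side"); save(p,"s1.png"); cv2.imwrite("pics/s1c.png",cv2.resize(p["pixels"][250:470,200:440,::-1],None,fx=2.4,fy=2.4))
s=read_state();print(s["ee_pos"],s["tcp_rot"],s["wrist_force"])
E
```

```text
t: 2.6
ee_pos: [0.4871, -0.223, 0.1092]
tcp_rot: [-3.14, -0.002, 1.755]
wrist_force: [1.2, 0.2, 0.7]
grip_width: 0.502
grasp_force: 0.0
[ 0.48815394 -0.22416994  0.1108808 ] [3.14056490e+00 1.24679337e-03 1.75451018e+00] [ 0.42676747 -1.26337628 -0.00686501]
```

View pics/s1c.png

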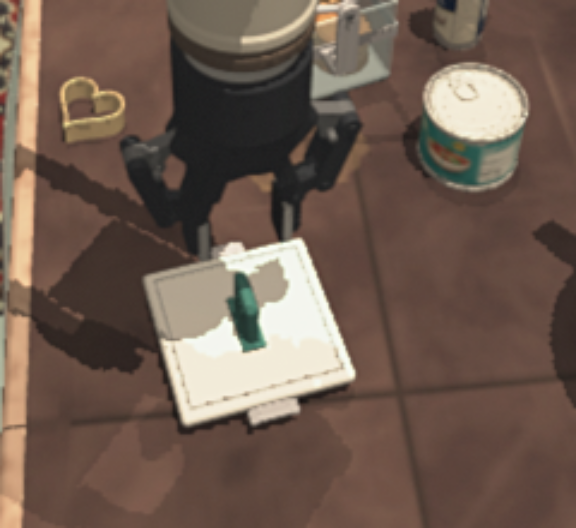

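The fingers straddle the fin (crop 245,310), closing across its broad faces. Descend and grip.

```bash
python3 -m inch '[0,0,-0.045,0,0,0,0.5,0,0,-0.07,0,0,0,0.5,0,0,-0.082,0,0,0,0.5,0,0,-0.082,0,0,0,0,0,0,-0.082,0,0,0,0,0,0,-0.082,0,0,0,0,0,0,-0.082,0,0,0,0,0,0,-0.082,0,0,0,0]'
python3 -m inch '[0,0,0,0,0,0,0,0,0,0,0,0,0,0,0,0,0,0,0,0,0]'
```

```text
t: 3.45
ee_pos: [0.4896, -0.2249, 0.03]
tcp_rot: [3.138, 0.004, 1.755]
wrist_force: [1.0, -0.3, 6.6]
grip_width: 0.092
grasp_force: 60.5
t: 3.75
ee_pos: [0.4896, -0.2249, 0.03]
tcp_rot: [3.138, 0.004, 1.755]
wrist_force: [0.6, -1.1, 6.6]
grip_width: 0.092
grasp_force: 60.5
```

```bash
python3 -m inch '[0,0,0.03,0,0,0,0,0,0,0.06,0,0,0,0,0,0,0.09,0,0,0,0,0,0.01,0.115,0,0,0,0,-0.01,0.04,0.12,0,0,1.5,0,-0.02,0.08,0.12,0,0,3,0,-0.03,0.12,0.12,0,0,4.5,0,-0.04,0.16,0.12,0,0,6.4,0]'
python3 -m inch '[-0.005,0.035,0,0,0,0,0,-0.008,0.066,0,0,0,0,0,-0.008,0.066,0,0,0,0,0,-0.008,0.066,0,0,0,0,0]'
python3 - <<'E'
from h import *
p=get_image("side"); save(p,"s2.png"); cv2.imwrite("pics/s2c.png",cv2.resize(p["pixels"][100:360,160:460,::-1],None,fx=2,fy=2))
s=read_state();print(s["ee_pos"],s["tcp_rot"],s["wrist_force"])
E
```

```text
t: 4.55
ee_pos: [0.4469, -0.0619, 0.1477]
tcp_rot: [3.141, 0.0, 1.868]
wrist_force: [0.6, -0.4, -2.4]
grip_width: 0.094
grasp_force: 59.3
t: 4.95
ee_pos: [0.4396, 0.003, 0.1476]
tcp_rot: [3.141, 0.001, 1.869]
wrist_force: [-0.2, -0.1, -2.3]
grip_width: 0.091
grasp_force: 59.3
[0.43979174 0.00233004 0.14768496] [3.14135324e+00 7.38656177e-04 1.86738326e+00] [ 0.07263962 -1.03679524 -2.22911624]
```

View pics/s2c.png

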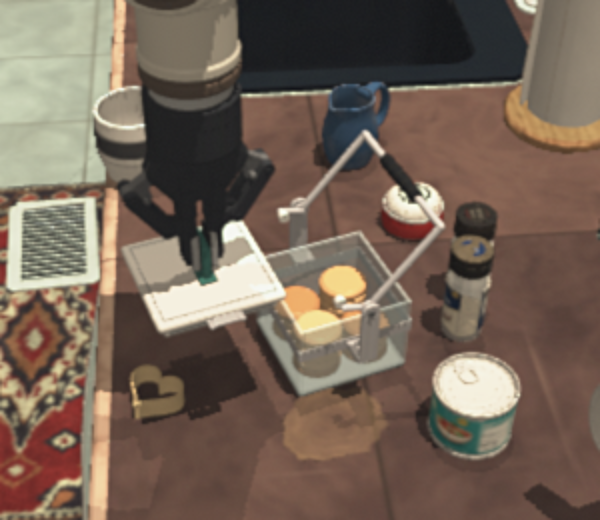

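The lid hangs level at crop (205,280), left of the canister. Next I measure the held lid against the canister.

```bash
cat > lid.py <<'E'
from h import *
from scipy.optimize import minimize
np.set_printoptions(precision=4,suppress=True)
def lidfit(n,c0,zt,k=3,yaw=.3):
    W=np.concatenate([world(get_image(n),np.ones((480,640),bool)) for _ in range(k)])
    m=(abs(W[:,2]-zt)<.008)&(np.hypot(W[:,0]-c0[0],W[:,1]-c0[1])<.085); q=W[m]
    A=np.c_[q[:,:2]-c0[:2],np.ones(len(q))]
    co=np.linalg.lstsq(A,q[:,2],rcond=None)[0]
    for _ in range(3):
        r=abs(q[:,2]-A@co)<.003; co=np.linalg.lstsq(A[r],q[r,2],rcond=None)[0]
    q=q[r]; rr=cv2.minAreaRect(q[:,:2].astype(np.float32)); print(n,len(q),"rect",rr,"plane slope",co)
    v=(*rr[0],yaw)
    c,s=np.cos(yaw),np.sin(yaw); X=(q[:,:2]-v[:2])@[c,s]; Y=(q[:,:2]-v[:2])@[-s,c]
    # edges of the plate in strips -> sub-pixel yaw
    b=np.linspace(-.04,.04,9); ed=lambda u,w:[(np.percentile(w[(u>lo)&(u<lo+.01)],1),np.percentile(w[(u>lo)&(u<lo+.01)],99)) if ((u>lo)&(u<lo+.01)).sum()>20 else (np.nan,np.nan) for lo in b[:-1]]
    print("x edges by y",np.array(ed(Y,X)).T*1e3); 
E
python3 - <<'E'
from lid import *
lidfit("side",(.4398,.004),.137); lidfit("top",(.4398,.004),.137)
E
```

```text
side 7238 rect ((0.43863150477409363, -0.0019730180501937866), (0.11321830004453659, 0.12667791545391083), 17.108821868896484) plane slope [-0.0003  0.0064  0.1378]
x edges by y [[-55.5724 -55.0321 -55.4089 -55.1127 -54.8288 -55.47   -55.3646 -55.5867]
 [ 54.3054  54.7203  54.3106  55.1892  54.8514  55.0924  55.0502  54.8707]]
top 352 rect ((0.43895959854125977, 0.007167510688304901), (0.02911057136952877, 0.15473556518554688), 63.831302642822266) plane slope [0.0156 0.0352 0.1375]
x edges by y [[49.4655     nan     nan     nan     nan     nan     nan     nan]
 [54.7035     nan     nan     nan     nan     nan     nan     nan]]
```

```bash
python3 -m inch '[0.03,0.0095,0,0,0,0,0,0.06,0.019,0,0,0,0,0.09,0.028,0,0,0,0,0.11,0.034,0,0,0,0,0.1165,0.0365,0,0,0,0,0.1165,0.0365,0,0,0,0,0.1165,0.0365,0,0,0,0]'
python3 - <<'E'
from lid import *
lidfit("side",(.555,.04),.137)
p=get_image("side"); save(p,"s3.png"); q=get_image("top")
cv2.imwrite("pics/s3c.png",np.hstack([cv2.resize(p["pixels"][120:320,220:420,::-1],None,fx=2,fy=2),cv2.resize(q["pixels"][140:340,200:400,::-1],None,fx=2,fy=2)]))
s=read_state();print(s["ee_pos"],s["tcp_rot"],s["wrist_force"])
E
```

```text
side 864 rect ((0.5283269882202148, 0.029294773936271667), (0.1123475432395935, 0.15420715510845184), 18.663700103759766) plane slope [-0.0053 -0.0045  0.137 ]
x edges by y [[-47.0929 -52.3094 -54.4911 -55.7986 -56.1111 -55.1972 -53.4659 -51.1998]
 [-38.9114 -39.079  -39.2608 -38.8031 -38.897  -39.2381 -38.7388 -38.7739]]
[0.4397 0.0025 0.1474] [-3.1415 -0.      1.8667] [ 0.3458 -0.0384 -2.5422]validation failed for argument at $...
```

View pics/s3c.png

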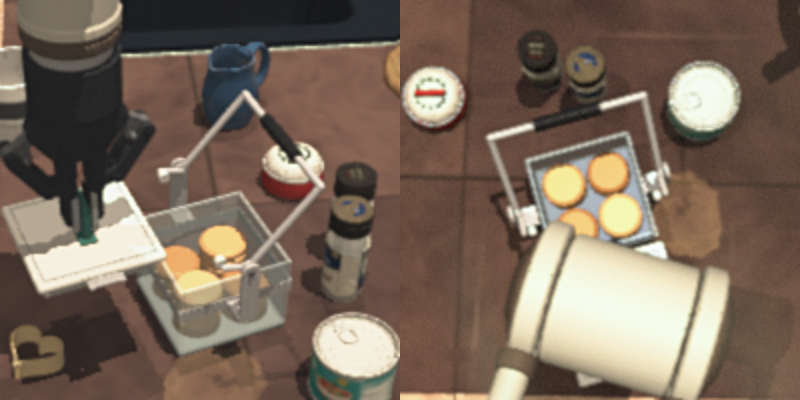

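The last call was refused because the rows were a number short, so the lid hasn't moved: crop (85,235), with the canister at (215,270). Retyping.

```bash
python3 -m inch '[0.03,0.0095,0,0,0,0,0, 0.06,0.019,0,0,0,0,0, 0.09,0.028,0,0,0,0,0, 0.11,0.034,0,0,0,0,0, 0.1165,0.0365,0,0,0,0,0, 0.1165,0.0365,0,0,0,0,0, 0.1165,0.0365,0,0,0,0,0]' && python3 - <<'E'
from lid import *
lidfit("side",(.555,.04),.137)
p=get_image("side"); save(p,"s4.png"); q=get_image("top")
cv2.imwrite("pics/s4c.png",np.hstack([cv2.resize(p["pixels"][120:320,220:420,::-1],None,fx=2,fy=2),cv2.resize(q["pixels"][140:340,200:400,::-1],None,fx=2,fy=2)]))
s=read_state();print(s["ee_pos"],s["tcp_rot"],s["wrist_force"])
E
```

```text
t: 6.25
ee_pos: [0.5552, 0.0391, 0.1471]
tcp_rot: [-3.14, -0.0, 1.867]
wrist_force: [-0.0, -0.8, -2.8]
grip_width: 0.095
grasp_force: 59.6
side 6439 rect ((0.5543338656425476, 0.03319591283798218), (0.11402884125709534, 0.14506258070468903), 17.09600067138672) plane slope [-0.0013  0.0062  0.1373]
x edges by y [[-55.4633 -55.4951 -55.6144 -55.2596 -55.1478 -55.2368 -55.359  -55.6387]
 [ 54.9656  54.686   55.1018  54.1306  54.817   55.5161  54.6936  54.8677]]
[0.5557 0.039  0.1475] [-3.1415  0.      1.8666] [ 0.2665  1.1179 -1.9038]
```

View pics/s4c.png

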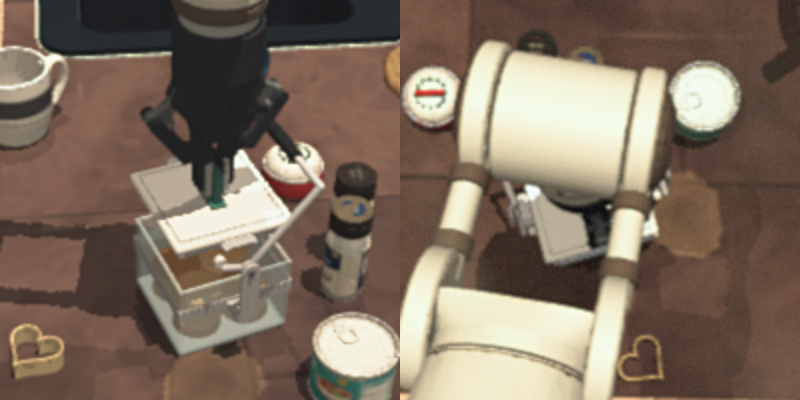

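The lid is over the mouth (side crop 215,205), between the handle arms. One careful check of the lateral offset before lowering.

```bash
python3 - <<'E'
from h import *
np.set_printoptions(precision=1,suppress=True)
W=np.concatenate([world(get_image("side"),np.ones((480,640),bool)) for _ in range(4)])
c,s=np.cos(.302),np.sin(.302); d=W[:,:2]-[.555,.0385]; X,Y=d@[c,s]*1e3,d@[-s,c]*1e3; Z=W[:,2]*1e3
pl=(abs(Z-137.5)<4)&(abs(X)<65)&(abs(Y)<85)
a=pl&(abs(Y)<50); print("plate x'",np.percentile(X[a],[1,99]))
for lo,hi in [(-50,-25),(25,50)]:
    b=pl&(X>lo)&(X<hi); print("plate y'",lo,np.percentile(Y[b],[1,99]), np.sort(Y[b])[::max(1,b.sum()//400)][:6])
b=pl&(abs(X)<6); print("ear y'",np.percentile(Y[b],[.3,99.7]))
r=(abs(Z-84)<3)&(abs(X)<65)&(abs(Y)<65)
f=r&(Y<-45)&(abs(X)<45); print("near rim y'",f.sum(),np.histogram(Y[f],np.arange(-60,-44,1)))
f=r&(abs(Y)<48)&(X>45); print("rim x+",f.sum(),np.histogram(X[f],np.arange(45,62,1))[0])
f=r&(abs(Y)<48)&(X<-45); print("rim x-",f.sum(),np.histogram(X[f],np.arange(-62,-44,1))[0])
f=r&(Y>45)&(abs(X)<45); print("far rim y'",f.sum(),np.histogram(Y[f],np.arange(45,62,1))[0])
for sg in (1,-1):
    f=(Z>121-8)&(Z<124)&(abs(X)<14)&(Y*sg>68)&(Y*sg<95); print("bracket",sg,f.sum(),np.percentile(Y[f],[2,50,98]) if f.sum() else "",np.percentile(X[f],[2,50,98])if f.sum() else "")
E
```

```text
plate x' [-57.4  53.5]
plate y' -50 [-54.   56.9] [-55.9 -54.9 -54.4 -54.2 -54.  -53.9]
plate y' 25 [-55.   43.8] [-76.1 -74.4 -73.7 -72.8 -55.1 -54.7]
ear y' [-65.   61.8]
near rim y' 391 (array([  0,   0,   0,   5,  25,  66, 100,  96,  63,  19,   9,   7,   1,
         0,   0]), array([-60, -59, -58, -57, -56, -55, -54, -53, -52, -51, -50, -49, -48,
       -47, -46, -45]))
rim x+ 105 [ 0  0  0  0  0  1 16 27 36 13  8  4  0  0  0  0]
rim x- 358 [  0   0   0   0   0   0   5  71 123  57  67  34   1   0   0   0   0]
far rim y' 42 [ 0  0  0  0  1  5  4 12  7  8  2  3  0  0  0  0]
bracket 1 0  
bracket -1 323 [-81.9 -76.3 -69.4] [-12.7  -0.8  11.1]
```

```bash
python3 -m inch '[0.0024,-0.0008,0,0,0,0.2,0, 0.0024,-0.0008,-0.01,0,0,0.2,0, 0.0024,-0.0008,-0.018,0,0,0.2,0, 0.0024,-0.0008,-0.022,0,0,0.2,0, 0.0024,-0.0008,-0.022,0,0,0.2,0]'; python3 -m inch '[0,0,-0.0015,0,0,0,0, 0,0,-0.003,0,0,0,0, 0,0,-0.003,0,0,0,0]'; python3 -m inch '[0,0,-0.001,0,0,0,0, 0,0,-0.002,0,0,0,0, 0,0,-0.002,0,0,0,0]'
```

```text
t: 7.2
ee_pos: [0.5576, 0.0385, 0.124]
tcp_rot: [-3.139, -0.001, 1.87]
wrist_force: [0.3, 0.1, -2.2]
grip_width: 0.094
grasp_force: 59.6
t: 7.5
ee_pos: [0.5586, 0.0384, 0.1225]
tcp_rot: [3.142, 0.0, 1.87]
wrist_force: [-0.2, -0.5, -2.3]
grip_width: 0.09
grasp_force: 59.6
t: 7.8
ee_pos: [0.5585, 0.0384, 0.1203]
tcp_rot: [-3.141, -0.0, 1.87]
wrist_force: [-0.1, -0.9, -3.8]
grip_width: 0.092
grasp_force: 59.6
```

```bash
python3 -m inch '[0,0,-0.002,0,0,0,0, 0,0,-0.004,0,0,0,0, 0,0,-0.004,0,0,0,0]'; python3 -m inch '[0,0,-0.001,0,0,0,0, 0,0,-0.002,0,0,0,0, 0,0,-0.002,0,0,0,0]'; python3 -m inch '[0,0,-0.001,0,0,0,0, 0,0,-0.002,0,0,0,0, 0,0,-0.002,0,0,0,0]'
```

```text
t: 8.1
ee_pos: [0.5583, 0.0384, 0.116]
tcp_rot: [-3.141, -0.0, 1.87]
wrist_force: [-0.7, 0.1, -1.2]
grip_width: 0.09
grasp_force: 59.6
t: 8.4
ee_pos: [0.5585, 0.0384, 0.1143]
tcp_rot: [-3.141, -0.0, 1.87]
wrist_force: [-0.3, 0.7, -2.4]
grip_width: 0.089
grasp_force: 59.6
t: 8.7
ee_pos: [0.5585, 0.0384, 0.1122]
tcp_rot: [-3.141, -0.0, 1.87]
wrist_force: [0.5, 0.5, -2.3]
grip_width: 0.088
grasp_force: 59.6
```

```bash
for i in 1 ; do python3 -m inch '[0,0,-0.001,0,0,0,0, 0,0,-0.002,0,0,0,0, 0,0,-0.002,0,0,0,0]'; done; python3 -m inch '[0,0,-0.001,0,0,0,0, 0,0,-0.002,0,0,0,0, 0,0,-0.002,0,0,0,0]';python3 -m inch '[0,0,-0.001,0,0,0,0, 0,0,-0.002,0,0,0,0, 0,0,-0.002,0,0,0,0]'
```

```text
t: 9.0
ee_pos: [0.5588, 0.0383, 0.1111]
tcp_rot: [3.141, 0.0, 1.871]
wrist_force: [-3.4, -0.5, 3.8]
grip_width: 0.089
grasp_force: 60.5
t: 9.3
ee_pos: [0.5591, 0.0383, 0.1103]
tcp_rot: [3.141, 0.001, 1.871]
wrist_force: [-7.6, -0.0, 11.4]
grip_width: 0.093
grasp_force: 61.7
t: 9.6
ee_pos: [0.5586, 0.038, 0.1079]
tcp_rot: [-3.141, 0.001, 1.871]
wrist_force: [-7.2, -0.9, 10.2]
grip_width: 0.094
grasp_force: 61.6
```

```bash
python3 -m inch '[-0.0015,-0.0003,0,0,0,0,0, -0.0015,-0.0003,-0.001,0,0,0,0, -0.0015,-0.0003,-0.001,0,0,0,0]'; python3 -m inch '[0,0,-0.001,0,0,0,0, 0,0,-0.0015,0,0,0,0, 0,0,-0.0015,0,0,0,0]'
```

```text
t: 9.9
ee_pos: [0.5583, 0.0379, 0.1073]
tcp_rot: [3.139, 0.001, 1.871]
wrist_force: [-3.7, -0.5, 9.0]
grip_width: 0.092
grasp_force: 61.3
t: 10.2
ee_pos: [0.5584, 0.0379, 0.1059]
tcp_rot: [3.139, 0.001, 1.871]
wrist_force: [-2.5, 0.6, 8.9]
grip_width: 0.092
grasp_force: 61.4
```

```bash
python3 -m inch '[-0.0008,0,-0.001,0,0,0,0, -0.0008,0,-0.0015,0,0,0,0, -0.0008,0,-0.0015,0,0,0,0]'; python3 -m inch '[0,0,-0.001,0,0,0,0, 0,0,-0.0015,0,0,0,0, 0,0,-0.0015,0,0,0,0]'
```

```text
t: 10.5
ee_pos: [0.5582, 0.0378, 0.1047]
tcp_rot: [3.137, 0.002, 1.871]
wrist_force: [-1.4, 0.1, 8.9]
grip_width: 0.09
grasp_force: 61.4
t: 10.8
ee_pos: [0.5582, 0.0378, 0.1032]
tcp_rot: [3.138, 0.002, 1.871]
wrist_force: [-1.7, 0.3, 8.3]
grip_width: 0.095
grasp_force: 61.4
```

```bash
python3 -m inch '[0,0,-0.0005,0,0,0,0, 0,0,-0.001,0,0,0,0, 0,0,-0.001,0,0,0,0]'; python3 -m inch '[0,0,-0.0005,0,0,0,0, 0,0,-0.001,0,0,0,0, 0,0,-0.001,0,0,0,0]'
```

```text
t: 11.1
ee_pos: [0.5583, 0.0378, 0.1029]
tcp_rot: [3.138, 0.002, 1.871]
wrist_force: [-3.5, 0.1, 13.1]
grip_width: 0.092
grasp_force: 62.0
t: 11.4
ee_pos: [0.5584, 0.0379, 0.1028]
tcp_rot: [3.138, 0.002, 1.871]
wrist_force: [-7.0, 0.9, 19.8]
grip_width: 0.093
grasp_force: 63.0
```

It stopped at z 0.1028, as predicted, with the force climbing steeply. Relieve the push and check that the plate is flat.

```bash
python3 -m inch '[0.0,0,0.0023,0,0,0,0, 0,0,0.0023,0,0,0,0]';  python3 - <<'E'
from lid import *
W=np.concatenate([world(get_image("side"),np.ones((480,640),bool)) for _ in range(4)])
c,s=np.cos(.302),np.sin(.302); d=W[:,:2]-[.5555,.0385]; X,Y=d@[c,s],d@[-s,c]
m=(abs(W[:,2]-.093)<.006)&(abs(X)<.06)&(Y>-.062)&(Y<.06); A=np.c_[X[m],Y[m],np.ones(m.sum())]; print(np.linalg.lstsq(A,W[m,2],rcond=None)[0])
print(np.percentile(X[m],[1,99]),np.percentile(Y[m],[1,99]))
g=(W[:,2]>.165)&(W[:,2]<.195)&(abs(X-.065)<.03)&(abs(Y)<.09); print("bar",g.sum(),np.median(X[g]),np.median(W[g,2]))
E
```

```text
t: 11.6
ee_pos: [0.5581, 0.0377, 0.1029]
tcp_rot: [3.138, 0.002, 1.87]
wrist_force: [0.6, 0.4, 7.1]
grip_width: 0.093
grasp_force: 61.1
[0.0036 0.0076 0.093 ]
[-0.056   0.0547] [-0.057   0.0542]
bar 1792 0.056707374111493764 0.1838938377668628
```

```bash
python3 -m inch '[0,0,0,0,0,0,0.3, 0,0,0,0,0,0,0.35, 0,0,0,0,0,0,0.35, 0,0,0,0,0,0,0.35, 0,0,0.02,0,0,0,0.35, 0,0,0.05,0,0,0,0.35, 0,0,0.09,0,0,0,0.35, 0,0,0.135,0,0,0,0.35]'; python3 -m inch '[0.03,0.009,0,0,0,0,0, 0.06,0.019,0,0,0,0,0, 0.09,0.028,0,0,0,0,0, 0.105,0.033,0,0,0,0,0, 0.105,0.033,0,0,0,0,0]'
python3 - <<'E'
from h import *
p=get_image("side"); save(p,"s5.png")
q=get_image("top")
cv2.imwrite("pics/s5c.png",np.hstack([cv2.resize(p["pixels"][110:310,240:440,::-1],None,fx=2,fy=2),cv2.resize(q["pixels"][140:340,200:400,::-1],None,fx=2,fy=2)]))
W=world(p,np.ones((480,640),bool));c,s=np.cos(.302),np.sin(.302); d=W[:,:2]-[.5555,.0385]; X,Y=d@[c,s],d@[-s,c]
m=(abs(W[:,2]-.093)<.006)&(abs(X)<.06)&(Y>-.062)&(Y<.06); A=np.c_[X[m],Y[m],np.ones(m.sum())]; print(np.linalg.lstsq(A,W[m,2],rcond=None)[0])
g=(W[:,2]>.165)&(W[:,2]<.195)&(abs(X-.065)<.012)&(Y<-.035)&(Y>-.09); print("bar",g.sum(),np.median(X[g]),np.median(W[g,2]))
E
```

```text
t: 12.6
ee_pos: [0.5552, 0.0382, 0.2362]
tcp_rot: [-3.139, -0.001, 1.87]
wrist_force: [1.1, 0.3, -0.1]
grip_width: 0.345
grasp_force: 0.0
t: 13.1
ee_pos: [0.6622, 0.0716, 0.2352]
tcp_rot: [-3.141, -0.0, 1.871]
wrist_force: [-0.7, -0.2, -0.4]
grip_width: 0.001
grasp_force: 0.0
[0.0003394  0.00671512 0.09317064]
bar 121 0.06717267070710162 0.1791941421564106
```

View pics/s5c.png

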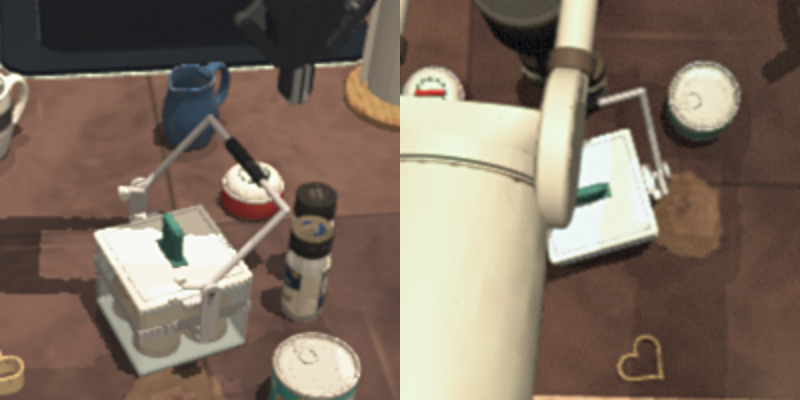

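The lid sits flat in the mouth (side crop 170,260), fin free, ears on the bracket sides, handle still back. The finger is now above and behind the bar. Lower it behind the bar and pull.

```bash
python3 -m inch '[0,0,-0.03,0,0,0,0, 0,0,-0.055,0,0,0,0, 0,0,-0.07,0,0,0,0, 0,0,-0.07,0,0,0,0]'; python3 -m inch '[-0.0095,-0.003,0,0,0,0,0, -0.019,-0.006,0,0,0,0,0, -0.0285,-0.009,0,0,0,0,0, -0.038,-0.012,0,0,0,0,0, -0.0475,-0.015,0,0,0,0,0, -0.057,-0.018,0,0,0,0,0]'
```

```text
t: 13.6
ee_pos: [0.6589, 0.071, 0.1634]
tcp_rot: [-3.136, -0.002, 1.87]
wrist_force: [0.5, 0.6, -0.4]
grip_width: -0.003
grasp_force: 0.0
t: 14.2
ee_pos: [0.6084, 0.0529, 0.1728]
tcp_rot: [3.129, 0.005, 1.871]
wrist_force: [-0.1, -0.5, -0.2]
grip_width: 0.002
grasp_force: 0.2
```

```bash
python3 -m inch '[-0.0095,-0.003,0.003,0,0,0,0, -0.019,-0.006,0.006,0,0,0,0, -0.0285,-0.009,0.009,0,0,0,0, -0.038,-0.012,0.01,0,0,0,0, -0.0475,-0.015,0.01,0,0,0,0, -0.0475,-0.015,0.01,0,0,0,0]'; cat > bar.py <<'E'
from h import *
def bar():
    p=get_image("side"); W=world(p,np.ones((480,640),bool));c,s=np.cos(.302),np.sin(.302); d=W[:,:2]-[.5555,.0385]; X,Y=d@[c,s],d@[-s,c]
    g=(W[:,2]>.10)&(W[:,2]<.225)&(abs(X)<.11)&(Y<-.066)&(Y>-.078); a=np.arctan2(W[g,2]-.113,X[g]); r=np.hypot(W[g,2]-.113,X[g]); k=(r>.035)&(r<.11)
    print("arm pts",k.sum(),"joint",np.percentile(a[k],[20,50,80])-.75,"rmax",np.percentile(r[k],98))
    st=read_state(); e=st["ee_pos"]; print("tcp x',y',z",(e[0]-.5565)*c+(e[1]-.0385)*s,-(e[0]-.5565)*s+(e[1]-.0385)*c,e[2],st["wrist_force"])
    return p
E
python3 -c "
from bar import *
p=bar();save(p,'s6.png')"
```

```text
t: 14.8
ee_pos: [0.5552, 0.0378, 0.1756]
tcp_rot: [-3.14, -0.001, 1.87]
wrist_force: [-0.4, -0.4, -0.8]
grip_width: 0.002
grasp_force: 0.0
arm pts 119 joint [1.118372   1.14662097 1.17193979] rmax 0.09914472100984428
tcp x',y',z -0.0006720888659009985 -0.00037134187049853086 0.17577390264733123 [ 0.26804988 -0.45432882  0.19789177]
```

```bash
python3 -m inch '[-0.008,-0.0025,0,0,0,0,0, -0.0143,-0.0045,0,0,0,0,0, 0,0,0,0,0,0,0, 0.01,0.003,0.02,0,0,0,0, 0.01,0.003,0.06,0,0,0,0, 0.01,0.003,0.08,0,0,0,0, 0.01,0.003,0.08,0,0,0,0]';python3 -c "
from bar import *
p=bar()"
```

```text
t: 15.55
ee_pos: [0.5687, 0.0408, 0.2603]
tcp_rot: [3.135, 0.003, 1.871]
wrist_force: [-0.5, -0.0, -0.1]
grip_width: -0.002
grasp_force: 0.0
arm pts 118 joint [1.27827258 1.30507954 1.33195021] rmax 0.09880796337887991
tcp x',y',z 0.011199898128049184 -0.0009573771073687043 0.2576687497237267 [-0.37054921  0.77812323 -0.80059907]
```

The handle rests at 1.3 by itself. Tilt the closed fingers 20° over it, then press along the arc.

```bash
python3 -m inch '[-0.025,-0.008,0,-2.5,8,0,0, -0.045,-0.014,0,-5,16,0,0, -0.05,-0.0155,-0.015,-5.95,19.1,0,0, -0.05,-0.0155,-0.03,-5.95,19.1,0,0, -0.05,-0.0155,-0.042,-5.95,19.1,0,0, -0.05,-0.0155,-0.042,-5.95,19.1,0,0]';python3 -c "
from bar import *
p=bar()"
```

```text
t: 16.2
ee_pos: [0.515, 0.0257, 0.2114]
tcp_rot: [-2.789, -0.001, 1.87]
wrist_force: [-0.7, 0.2, -0.3]
grip_width: 0.0
grasp_force: 0.0
arm pts 117 joint [1.28022751 1.30461906 1.33247379] rmax 0.09925676641026211
tcp x',y',z -0.04271063883145194 -0.00022087454539614255 0.21302656627614502 [ 0.18274646 -0.99813425  0.52105772]
```

```bash
python3 -m inch '[-0.002,-0.0006,-0.006,0,0,0,0, -0.005,-0.0016,-0.011,0,0,0,0, -0.008,-0.0025,-0.014,0,0,0,0, -0.0105,-0.0033,-0.0165,0,0,0,0, -0.0105,-0.0033,-0.0165,0,0,0,0]';python3 -c "
from bar import *
p=bar()"
```

```text
t: 16.75
ee_pos: [0.5064, 0.0218, 0.2004]
tcp_rot: [-2.794, 0.002, 1.87]
wrist_force: [-2.6, 0.6, 11.6]
grip_width: 0.0
grasp_force: 5.0
arm pts 119 joint [1.35575316 1.38196136 1.40954079] rmax 0.09796754660806478
tcp x',y',z -0.05264947940573294 -0.0010024010989546413 0.20044195840884538 [-1.82387843  0.40334414 11.0760953 ]
```

```bash
python3 -m inch '[-0.005,-0.0016,-0.0045,0,0,0,0, -0.0103,-0.0032,-0.0095,0,0,0,0, -0.0103,-0.0032,-0.0095,0,0,0,0]';python3 -c "
from bar import *
p=bar()"
```

```text
t: 17.1
ee_pos: [0.4948, 0.0183, 0.1916]
tcp_rot: [-2.79, 0.002, 1.87]
wrist_force: [-7.1, -0.4, 16.8]
grip_width: -0.003
grasp_force: 6.5
arm pts 126 joint [1.50845311 1.53446842 1.56294253] rmax 0.0987146077303998
tcp x',y',z -0.06437306363055717 -0.00099785874221546 0.1915331493579179 [-4.34264546 -0.59130868 13.26203207]
```

```bash
python3 -m inch '[-0.0045,-0.0014,-0.005,0,0,0,0, -0.009,-0.0028,-0.0107,0,0,0,0, -0.009,-0.0028,-0.0107,0,0,0,0]';python3 -m inch '[-0.004,-0.0013,-0.007,0,0,0,0, -0.008,-0.0025,-0.014,0,0,0,0, -0.008,-0.0025,-0.014,0,0,0,0]';python3 -c "
from bar import *
p=bar()"
```

```text
t: 17.45
ee_pos: [0.4866, 0.0154, 0.1797]
tcp_rot: [-2.792, 0.003, 1.87]
wrist_force: [-2.7, -1.3, 8.7]
grip_width: -0.001
grasp_force: 3.9
t: 17.75
ee_pos: [0.4786, 0.0131, 0.1643]
tcp_rot: [-2.793, 0.002, 1.87]
wrist_force: [-0.0, -0.5, 2.4]
grip_width: -0.001
grasp_force: 1.0
arm pts 132 joint [1.85707506 1.88165544 1.90883807] rmax 0.09765323292587942
tcp x',y',z -0.08155313608885585 -0.0009129418724384275 0.1641590431254952 [-0.44383022 -0.2057555   2.54811758]
```

```bash
python3 -m inch '[-0.003,-0.001,-0.006,0,0,0,0, -0.0055,-0.0017,-0.0125,0,0,0,0, -0.0055,-0.0017,-0.0125,0,0,0,0, -0.0055,-0.0017,-0.0155,0,0,0,0, -0.0055,-0.0017,-0.0155,0,0,0,0]';python3 -c "
from bar import *
p=bar()"
```

```text
t: 18.3
ee_pos: [0.4742, 0.0117, 0.1512]
tcp_rot: [-2.793, 0.002, 1.87]
wrist_force: [-4.0, 0.7, 18.7]
grip_width: -0.001
grasp_force: 8.6
arm pts 142 joint [2.00175966 2.0253697  2.05335658] rmax 0.09729394353500405
tcp x',y',z -0.08657331012265687 -0.0010732599296508598 0.15124290537499313 [-3.99329993  0.22492545 18.31728842]
```

At its stop, with the force climbing against it. Retreat and check.

```bash
python3 -m inch '[0,0,0.02,0,0,0,0, -0.01,-0.003,0.06,0,0,0,0, -0.05,-0.03,0.11,0,0,0,0, -0.09,-0.07,0.13,0,0,0,0, -0.11,-0.11,0.13,0,0,0,0, -0.11,-0.15,0.13,0,0,0,0, -0.11,-0.18,0.13,0,0,0,0, -0.11,-0.18,0.13,0,0,0,0]';python3 - <<'E'
from bar import *
p=bar(); q=get_image("top")
cv2.imwrite("pics/s7c.png",np.hstack([cv2.resize(p["pixels"][110:310,220:420,::-1],None,fx=2,fy=2),cv2.resize(q["pixels"][140:340,200:400,::-1],None,fx=2,fy=2)]))
E
```

```text
t: 19.15
ee_pos: [0.3629, -0.1711, 0.2779]
tcp_rot: [-2.793, 0.003, 1.866]
wrist_force: [-0.5, 1.4, 0.4]
grip_width: 0.002
grasp_force: 0.0
arm pts 122 joint [1.99653201 2.01991487 2.04951536] rmax 0.09735773833594015
tcp x',y',z -0.24642425986768202 -0.14075266820766155 0.2776091008174629 [-1.21338737  0.19376854 -0.39399445]
```

View pics/s7c.png

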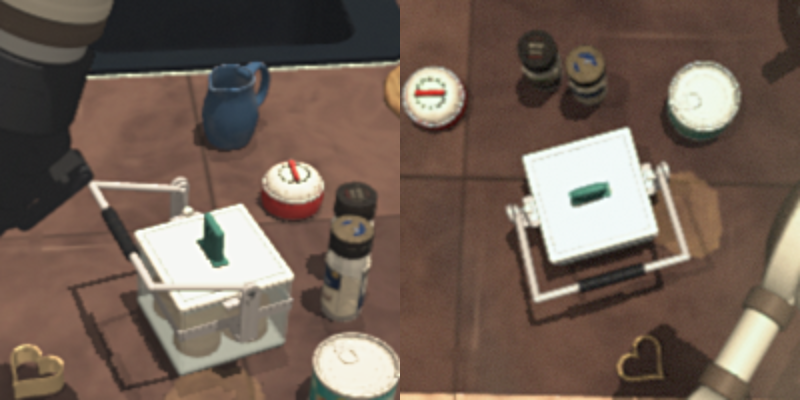

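The handle is locked down over the front (top crop 612,280), the lid is flat and square on the canister, the bystanders are untouched, and the robot is clear. Handing in.

```bash
python3 -c "
from bench import hand_in; print(hand_in())"
```

```text
the job is handed in; nothing more can be done
None
```

The job is handed in: the lid is pressed home, the lock handle measured about 2.02 at its stop, and the canister stands upright with the robot clear of everything; the hand-in returned no verdict.

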